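# Walk the vial block square to the sample changer's fence

### The arm

A 6-joint arm with a two-finger parallel gripper is mounted at the origin on the work surface. World frame = base frame: x ahead of the robot, y to its left, z up, the work surface at z = 0. Lengths are in m, angles in rad, forces in N, time in s.
With the tool pointing down it reaches from about 0.3 to 0.875 m from the base axis. Payload 4.2 kg.
Tool frame: the origin (TCP) lies between the finger pads; the fingertips stand 25 mm ahead of it and the grasp point (between the pads) lies 6 mm ahead of it; z points along the fingers, y is the direction in which the jaws open and shut (so a half turn about z gives the same grasp; the last joint's range is limited). The gripper opens to 85 mm and grips with 20 to 120 N. Pads are 22 mm wide; open, the fingers measure 114 mm over their backs; the gripper's body (76 mm by 85 mm) begins 54 mm behind the grasp point. The pads swing forward as they close: fully open they stand 13 mm farther back than shut.
Start: joints at [-1.225, 0.32, 1.565, -0, 1.257, -0.02], TCP at [0.206, -0.537, 0.256] pointing down, gripper open.
Joint ranges: [-3.11, 3.11], [-0.84, 2.01], [0.21, 2.61], [-1.34, 4.49], [0.05, 2.63], [-2.56, 2.56]. Speed limits (rad/s): [2.57, 2.57, 3.14, 3.14, 3.14, 3.14].

### API

Orientations are given as a unit quaternion [w, x, y, z].
In Python, from plant import env, snapshot, sign_off gives the robot as it stands.
- The arm moves only by the tool servo_tool, never from a script. Its argument "increments" is text: rows parted by semicolons, each of 5 numbers parted by spaces: the opening, from 0 (shut) to 1 (fully open), then the shift along the tool's x, y, z in cm, then the turn about the tool's z in rad. A call has 1 to 12 rows; each row is the pose to reach, as a shift and turn from the pose commanded when the call began, along the tool's axes at that moment; what a row does not reach only later rows make up. A row lasts 1/12 s, in which the tool goes at most 41.7 mm and 7.16 degrees, less where a joint would pass 70% of its speed; a pose out of reach is approached as far as the arm can. A call with a gripper value outside its range is refused whole. The fingers move at their own pace and stop on an object; "squeeze" is the grip in N (left out, the last holds). Time passes only in rows, so rows that repeat a pose let the fingers close. It gives the time, the measured TCP pose, the force and the opening at its end, in the units of the state.
- env.sense(): the state, without advancing time (a new reading comes with each control period).
- snapshot(name): name is "side" or "top"; returns a dict with "image" (400x640x3 uint8, blue, green, red), "mtx" (3x3 intrinsics, pixels), "k1" (the pictures are not rectified: a ray, as slopes to the right and down, at radius r is drawn at 1 + k1 r^2 times it, then the intrinsics apply), "world_from_camera" (4x4, takes a point from camera to world coordinates). Camera axes: x right, y down, z forward; pixel columns grow to the right and rows downward; lengths in m; the calibration is good to about 2 mm. A picture is of the moment at which its call begins. There is no depth.
- sign_off(): hands the job in, once; it reports no verdict.
The state is a dict: "t": time; "q": joint angles; "dq": joint speeds; "joint_efforts": joint torques, N m; "ee_pos": TCP position; "ee_rot": TCP orientation; "force": force on the tool from outside, world axes, zero at the start; "wrist_torque": the same for the moment, N m; "finger_gap": opening from 0.0 (shut) to 1.0 (fully open).
Only numpy, scipy, OpenCV 4.12 (cv2) and the standard library are available. Lean on these libraries where they do the work, as an engineer would, in place of code of your own. Each camera call takes 0.05 s, during which the arm holds its last target.

### The job

The loaded aluminium vial block is standing askew on the sample changer's deck. Without gripping or lifting anything, walk it round with your fingertips, pushing at one corner or another as it needs, until one of its two long sides (either will do) sits flat against the steel fence, with no part of that side hanging past the fence's ends. Don't touch the vials in the block, and leave the other glassware and bottles where they stand.

Things in the scene. Friction and masses are not known exactly. Their poses are not given: they have to be found in the camera images.
- block: aluminium vial block, about 0.85 kg, 88 (its x) x 125 (its y) x 40 mm tall, eight wells in its top, four holding vials. Origin: centre of its underside; long sides at x = -44 and +44 mm, ends at y = -62.5 and +62.5. It slides under a push of about 4 to 10 N; push low, within 25 mm of the deck. It starts with its long sides 40 to 90 degrees out of line with the fence, in either sense
- fence (a point): middle of the fence's front face, at the level of the deck's top. The fence is a fixed bright steel bar, 260 mm long along its y (130 mm either side of this point), 28 mm high above the deck, 16 mm thick. x points away from the robot, square into the fence (the block is on the -x side); y runs along it; z is up
- changer: sample changer, fixed: dark flat deck, 500 mm along y, top 12 mm above the bench, reaching 280 mm in front of the fence face and 100 mm behind. Origin straight under the fence point at bench height, same axes. Behind the fence, from x = 20 mm, a drive housing (y = -212 mm, 227 mm tall), a rail 150 to 215 mm up, and an end post (y = 238 mm)
- electrode (a point): top of the parked blue electrode, 251 mm above the bench; it hangs from the rail's carriage by an arm 200 mm up, upright into a clear rinse cup on the deck (48 mm across, 45 mm tall), 32 mm in front of the fence's face and 198 mm left (+y) of its middle. All fixed; keep clear
- vial_a: amber glass vial with a blue cap, 19 mm in diameter and 42 mm tall, loose (1 mm of play either way) in the block's well at x = -17, y = -39 mm of the block's frame, its cap 8 mm above the block's top; origin: centre of its underside; leave it alone
- vial_b: amber glass vial with a blue cap, 19 mm in diameter and 42 mm tall, loose (1 mm of play either way) in the block's well at x = -17, y = 13 mm of the block's frame, its cap 8 mm above the block's top; origin: centre of its underside; leave it alone
- vial_c: amber glass vial with a blue cap, 19 mm in diameter and 42 mm tall, loose (1 mm of play either way) in the block's well at x = 17, y = -13 mm of the block's frame, its cap 8 mm above the block's top; origin: centre of its underside; leave it alone
- vial_d: amber glass vial with a blue cap, 19 mm in diameter and 42 mm tall, loose (1 mm of play either way) in the block's well at x = 17, y = 39 mm of the block's frame, its cap 8 mm above the block's top; origin: centre of its underside; leave it alone
- spare_vial: bystander: amber vial with a white cap, 19 mm in diameter, 42 mm tall, standing loose on the deck at the fence's right-hand (-y) end; origin at the centre of its underside
- beaker: bystander: small glass beaker, 54 mm in diameter, 70 mm tall, loose near the right-hand (-y) edge of the deck; origin at the centre of its underside
- wash_bottle: bystander: white wash bottle with a red cap and a thin spout, 62 mm in diameter, about 168 mm tall, on the bench to the right of the deck; origin at the centre of its underside
- reagent_bottle: bystander: amber bottle with a black cap, 66 mm in diameter, 145 mm tall, on the bench to the left of the deck; origin at the centre of its underside

How it is judged:
By the outcome, as a careful person would: the job done as asked, in the order asked, and still so for the second after the job is handed in, with the robot touching nothing.
It also fails if it takes over 72 s, if anything falls off the work surface, if the arm or the gripper's body presses on something with over 40 N, if the wrist force passes 120 N, or if a joint passes its speed limit or range.

## Working session

There is one attempt and no reset: what is moved stays moved. The work goes in short steps, Python scripts to look and compute and a tool call to move; the robot and the scene stay as the last step left them, time stands still between calls to the robot, and variables do not carry over. Pictures are saved under pics/ and viewed, and the job is handed in when it is done.

Besides the shell and the picture viewer there is one more tool, called after "Emit:" as a command line: name --argument value ..., lists and objects as JSON in quotes. servo_tool: Moves the arm, as the interface text tells. Its arguments: {"type":"object","properties":{"increments":{"type":"string"},"squeeze":{"type":"number"}},"required":["increments"]}

```bash
ls; mkdir -p pics
python3 - <<'E'
from plant import env,snapshot
import cv2,numpy as np
print(env.sense())
for n in("side","top"):
    s=snapshot(n); cv2.imwrite(f"pics/{n}0.png",s["image"]); print(n,s["mtx"].tolist(),s["k1"],np.round(s["world_from_camera"],4).tolist())
E
```

```text
pics
{'t': 0.0, 'q': array([-1.22502630e+00,  3.20307412e-01,  1.56568664e+00, -1.73716501e-05,
        1.25739997e+00, -1.99992898e-02]), 'dq': array([-0.00039969,  0.00057034,  0.00085585,  0.00145368, -0.00157264,
       -0.0009363 ]), 'joint_efforts': array([ 7.44096633e-04, -4.15517592e+01, -2.34159869e+01,  2.45467063e-04,
        7.97253801e-03, -1.10829311e-05]), 'ee_pos': array([ 0.20550786, -0.53655439,  0.25547036]), 'ee_rot': array([-8.87419619e-04,  9.83322274e-01,  1.81869443e-01, -1.54210893e-04]), 'force': array([-0.40238832, -0.81993378, -0.21766908]), 'wrist_torque': array([ 0.01362219, -0.02653958,  0.06665927]), 'finger_gap': 0.9975101841827613}
side [[514.3798914193386, 0.0, 310.3557457333965], [0.0, 514.3798914193386, 194.5406373572621], [0.0, 0.0, 1.0]] 0.026386220147002103 [[-0.9681, -0.2034, 0.1462, 0.3627], [-0.2501, 0.75, -0.6123, 0.9568], [0.0149, -0.6293, -0.777, 1.3567], [0.0, 0.0, 0.0, 1.0]]
top [[396.8418488284575, 0.0, 321.756336253855], [0.0, 396.8418488284575, 199.79250424855903], [0.0, 0.0, 1.0]] -0.06033410170889465 [[0.0269, -0.9862, 0.1634, 0.3855], [-0.9996, -0.0261, 0.0072, 0.0186], [-0.0029, -0.1635, -0.9865, 1.3851], [0.0, 0.0, 0.0, 1.0]]
```

View pics/side0.png

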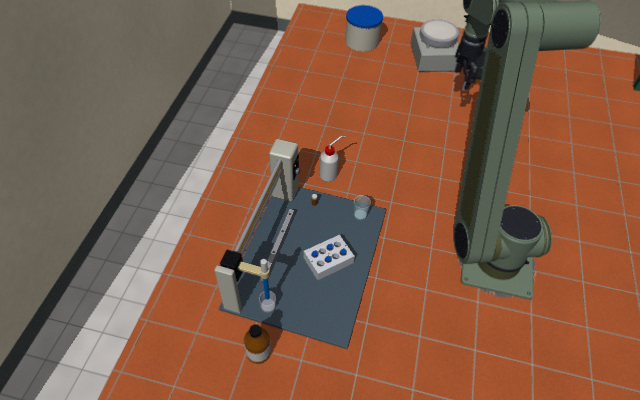

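View pics/top0.png

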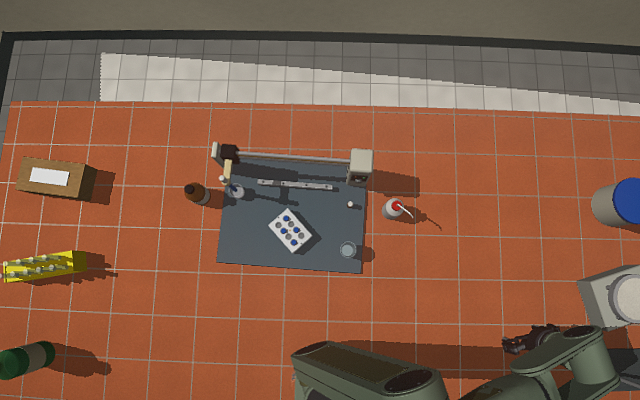

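The top view shows the block at about (291,230), the fence around (258..332, 181..188), the spare vial at (350,204), the beaker at (348,250) and the electrode cup at (234,191). I'll zoom in next.

```bash
cat > h.py <<'E'
import cv2,numpy as np
from plant import env,snapshot
def ray(s,uv):
    uv=np.asarray(uv,float).reshape(-1,2); K=s["mtx"]
    p=(uv-[K[0,2],K[1,2]])/[K[0,0],K[1,1]]
    u=p.copy()
    for _ in range(20): u=p/(1+s["k1"]*(u**2).sum(1,keepdims=True))
    T=s["world_from_camera"]; d=np.c_[u,np.ones(len(u))]@T[:3,:3].T
    return T[:3,3],d
def onplane(s,uv,z):
    o,d=ray(s,uv); return o+d*((z-o[2])/d[:,2])[:,None]
def proj(s,P):
    T=s["world_from_camera"]; c=(np.atleast_2d(P)-T[:3,3])@T[:3,:3]
    u=c[:,:2]/c[:,2:]; u=u*(1+s["k1"]*(u**2).sum(1,keepdims=True))
    K=s["mtx"]; return u*[K[0,0],K[1,1]]+[K[0,2],K[1,2]]
def crop(s,x0,y0,w,h,k,fn):
    cv2.imwrite(fn,cv2.resize(s["image"][y0:y0+h,x0:x0+w],None,fx=k,fy=k,interpolation=cv2.INTER_CUBIC))
E
python3 - <<'E'
from h import *
s=snapshot("top"); crop(s,205,140,200,145,4,"pics/t1.png")
s=snapshot("side"); crop(s,215,130,190,220,2.7,"pics/s1.png")
E
```

```text
(no output)
```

View pics/t1.png

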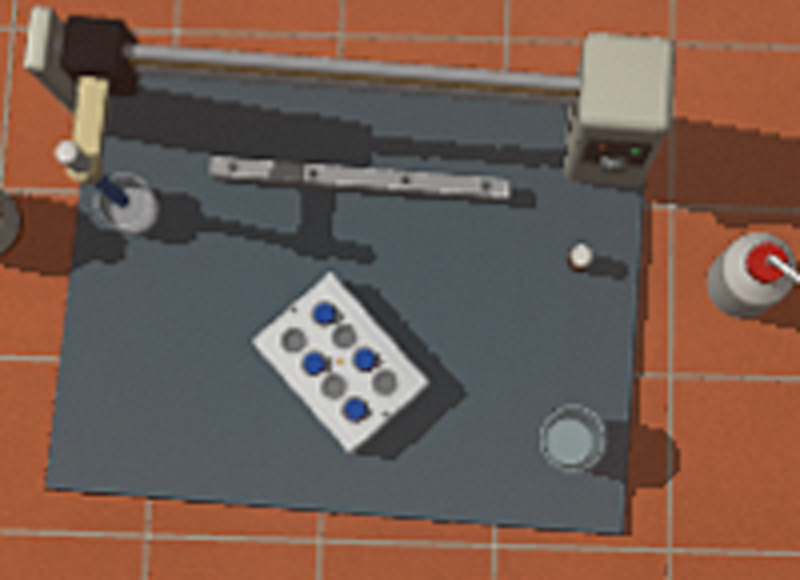

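View pics/s1.png

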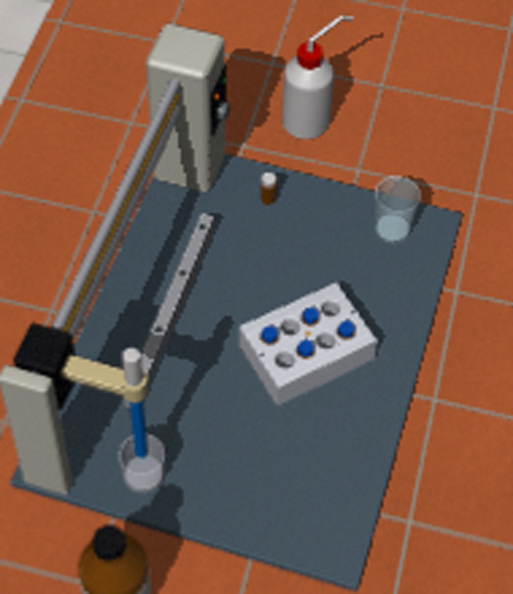

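```bash
cat >> h.py <<'E'
CAPS=np.array([[-17,-39],[-17,13],[17,-13],[17,39]])/1000.
WELLS=np.array([[x,y] for x in(-17,17) for y in(-39,-13,13,39)])/1000.
def wrap(a): return (a+np.pi)%(2*np.pi)-np.pi
def caps(s,show=False):
    hsv=cv2.cvtColor(s["image"],cv2.COLOR_BGR2HSV)
    x0,y0,w,h=(205,170,165,105) if show=="top" else (250,190,130,120)
    m=cv2.inRange(hsv,(105,110,60),(128,255,255)); M=np.zeros_like(m); M[y0:y0+h,x0:x0+w]=m[y0:y0+h,x0:x0+w]
    n,l,st,c=cv2.connectedComponentsWithStats(M)
    return [(c[i],st[i,4]) for i in range(1,n) if st[i,4]>=8]
def fit(P):
    # rigid 2D fit of caps, trying all assignments
    import itertools
    best=None
    for p in itertools.permutations(range(4),len(P)):
        A=CAPS[list(p)]; a0=A.mean(0); b0=P.mean(0)
        H=(A-a0).T@(P-b0); th=np.arctan2(H[0,1]-H[1,0],H[0,0]+H[1,1])
        R=np.array([[np.cos(th),-np.sin(th)],[np.sin(th),np.cos(th)]])
        r=np.sqrt((((A-a0)@R.T+b0-P)**2).sum(1).mean())
        if best is None or r<best[0]: best=(r,th,b0-R@a0)
    return best
def faces(s,box,lo,z,k=4):
    """bright top-face min-area rect on plane z"""
    x0,y0,w,h=box
    g=cv2.cvtColor(s["image"],cv2.COLOR_BGR2GRAY)[y0:y0+h,x0:x0+w]
    g=cv2.resize(g,None,fx=k,fy=k,interpolation=cv2.INTER_CUBIC)
    m=(g>lo).astype(np.uint8)
    cs,_=cv2.findContours(m,cv2.RETR_EXTERNAL,cv2.CHAIN_APPROX_NONE)
    c=max(cs,key=cv2.contourArea)[:,0].astype(float)
    uv=(c+.5)/k-.5+[x0,y0]
    P=onplane(s,uv,z)[:,:2]
    (cx,cy),wh,a=cv2.minAreaRect((P*1000).astype(np.float32))
    return P,(cx,cy),wh,a,cv2.boxPoints(((cx,cy),wh,a))
E
python3 - <<'E'
from h import *
t=snapshot("top"); s=snapshot("side")
for n,i in(("top",t),("side",s)):
    C=caps(i,n); print(n,[(np.round(c,1).tolist(),a) for c,a in C])
    if len(C)==4:
        P=onplane(i,[c for c,a in C],0.060)[:,:2]; print(np.round(P,4).tolist(), fit(P))
g=cv2.cvtColor(t["image"],cv2.COLOR_BGR2GRAY)
for lo in(150,180,200,215): 
    try: print(lo,[np.round(x,1).tolist() for x in faces(t,(265,203,52,55),lo,.052)[1:]])
    except Exception as e: print(e)
for lo in(110,130,150,170): print(lo,[np.round(x,1).tolist() for x in faces(t,(254,176,82,18),lo,.040)[1:]])
print("deck front corners",onplane(t,[[216.75,262.25],[362,273.25]],.012))
print("fence corners by eye",onplane(t,[[205+211/4,140+157/4],[205+510/4,140+180/4],[205+508/4,140+199/4],[205+210/4,140+174/4]],.040))
print("spare top",onplane(t,[[205+581/4,140+255/4]],.054),onplane(s,[[215+268/2.7,130+179/2.7]],.052))
print("beaker",onplane(t,[[205+572/4,140+440/4]],.04))
print("cup bottom",onplane(t,[[205+135/4,140+207/4]],.03))
o,d=ray(t,[[205+67/4,140+152/4]]);o2,d2=ray(s,[[215+133/2.7,130+355/2.7]])
A=np.c_[d[0],-d2[0]];k=np.linalg.lstsq(A,o2-o,rcond=None)[0];print("electrode",o+k[0]*d[0],o2+k[1]*d2[0])
E
```

```text
top [([232.4, 187.2], np.int32(10)), ([285.8, 218.1], np.int32(19)), ([295.9, 229.3], np.int32(18)), ([283.0, 230.4], np.int32(17)), ([293.2, 242.0], np.int32(19))]
side [([329.5, 246.2], np.int32(28)), ([342.8, 251.5], np.int32(28)), ([314.5, 253.2], np.int32(28)), ([327.8, 258.5], np.int32(28))]
[[0.5013, 0.1132], [0.4588, 0.1211], [0.5388, 0.1488], [0.4964, 0.1565]] (np.float64(0.0004389594983299526), np.float64(2.3198267763947578), array([0.49883327, 0.13489172]))
150 [[500.5, 134.4], [125.9, 88.9], 43.3, [[424.20001220703125, 123.5999984741211], [485.20001220703125, 58.900001525878906], [576.7999877929688, 145.3000030517578], [515.7999877929688, 210.0]]]
180 [[500.7, 134.4], [124.5, 87.0], 43.4, [[425.6000061035156, 123.30000305175781], [485.29998779296875, 60.0], [575.7999877929688, 145.5], [516.0999755859375, 208.6999969482422]]]
200 [[500.5, 134.1], [122.7, 84.9], 43.4, [[426.79998779296875, 122.9000015258789], [485.1000061035156, 61.099998474121094], [574.2999877929688, 145.3000030517578], [516.0, 207.10000610351562]]]
215 [[479.7, 152.7], [10.9, 2.5], 1.6, [[474.20001220703
[... 733 characters left out ...]
53.5, -1.9], [3.6, 8.5], 75.7, [[649.0, -2.5], [657.2000122070312, -4.599999904632568], [658.0, -1.2000000476837158], [649.7999877929688, 0.8999999761581421]]]
deck front corners [[ 0.38568882  0.38388635  0.012     ]
 [ 0.36270929 -0.1154289   0.012     ]]
fence corners by eye [[ 0.67474548  0.25261575  0.04      ]
 [ 0.66113383 -0.00730872  0.04      ]
 [ 0.64437361 -0.00595867  0.04      ]
 [ 0.65967016  0.25266792  0.04      ]]
spare top [[ 0.59495453 -0.06874101  0.054     ]] [[ 0.59411546 -0.0675522   0.052     ]]
beaker [[ 0.43928452 -0.06456698  0.04      ]]
cup bottom [[0.63072925 0.31840961 0.03      ]]
electrode [0.6308304  0.3227554  0.24936558] [0.62860491 0.32269165 0.24886785]
```

Emit:
servo_tool --increments "0 43.9 -57.7 0 -1.957;0 43.9 -57.7 0 -1.957;0 43.9 -57.7 0 -1.957;0 43.9 -57.7 0 -1.957;0 43.9 -57.7 0 -1.957;0 43.9 -57.7 0 -1.957;0 43.9 -57.7 0 -1.957;0 43.9 -57.7 0 -1.957;0 43.9 -57.7 0 -1.957;0 43.9 -57.7 0 -1.957;0 43.9 -57.7 0 -1.957;0 43.9 -57.7 0 -1.957"

```text
t: 1.3
ee_pos: [0.346, -0.0551, 0.2567]
ee_rot: [0.001, 0.593, 0.805, 0.0]
force: [0.8, -0.4, 0.2]
finger_gap: 0.002
```

```bash
cat >> h.py <<'E'
FY=np.radians(-2.9); F=np.array([.6525,.1230]); XF=np.array([np.cos(FY),np.sin(FY)]); YF=np.array([-np.sin(FY),np.cos(FY)])
def tofence(p): d=np.asarray(p)[...,:2]-F; return np.stack([d@XF,d@YF],-1)
def toworld(f): f=np.asarray(f); return F+f[...,:1]*XF+f[...,1:2]*YF
def heading(st):
    w,x,y,z=st["ee_rot"]; return np.arctan2(2*(x*y+w*z),1-2*(y*y+z*z))
def inc(st,xyz,head):
    "increment (cm, rad) from measured pose to world xyz with tool-x heading"
    a=heading(st); d=np.asarray(xyz)-st["ee_pos"]
    return np.round([100*(d[0]*np.cos(a)+d[1]*np.sin(a)),100*(d[0]*np.sin(a)-d[1]*np.cos(a)),-100*d[2],-wrap(head-a)],3)
E
python3 - <<'E'
from h import *
st=env.sense(); print(st["t"],st["ee_pos"],heading(st),st["finger_gap"],st["force"],st["q"])
print(inc(st,[.4087,.1589,.256],2.32))
E
```

```text
1.3 [ 0.34599376 -0.05513983  0.2566782 ] 1.8715609177211634 0.0023270477149355314 [ 0.82298742 -0.43028332  0.16888886] [-1.90763974e-01 -4.48214245e-02  2.00477106e+00 -1.32813557e-04
  1.18018171e+00 -4.91478576e-01]
[18.585 12.33   0.068 -0.448]
```

Emit:
servo_tool --increments "0 18.6 12.3 0 -0.45;0 18.6 12.3 0 -0.45;0 18.6 12.3 0 -0.45;0 18.6 12.3 0 -0.45;0 18.6 12.3 0 -0.45;0 18.6 12.3 0 -0.45;0 18.6 12.3 0 -0.45;0 18.6 12.3 0 -0.45;0 18.6 12.3 0 -0.45"

```text
t: 2.05
ee_pos: [0.4091, 0.1558, 0.2561]
ee_rot: [-0.0, 0.401, 0.916, -0.001]
force: [-0.2, 0.1, -0.4]
finger_gap: 0.003
```

Run:
```python
from h import *
st=env.sense(); print(st["t"],st["ee_pos"],heading(st),st["finger_gap"],st["force"],st["q"])
print(inc(st,[.4087,.1589,.046],2.32))
s=snapshot("side");crop(s,215,100,260,220,2.5,"pics/s2.png")
```

```text
2.05 [0.40914528 0.15581432 0.25611052] 2.315522791998351 0.00311519851073037 [-0.23708593  0.14150259 -0.41871459] [ 3.38008735e-01  1.02862420e-01  1.85186830e+00 -6.55985072e-04
  1.18790222e+00 -4.06472245e-01]
[ 2.5700e-01  1.7600e-01  2.1011e+01 -4.0000e-03]
```

View pics/s2.png

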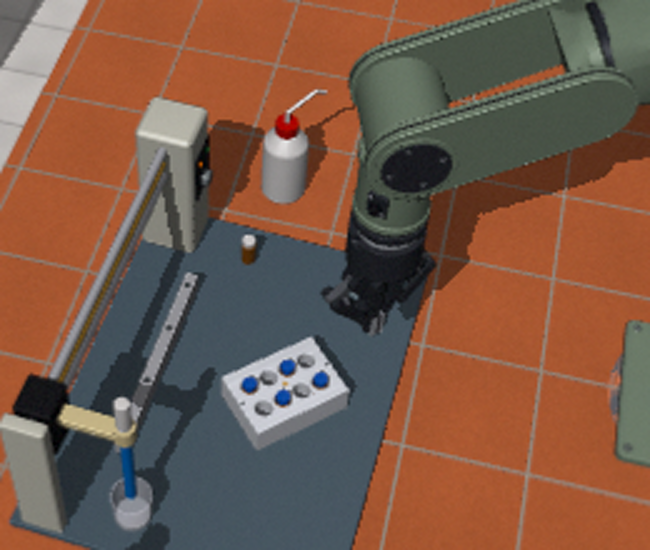

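The picture shows the gripper above the deck's near edge, clear of the block at about (287,395), and the beaker is hidden behind it. Next I'll descend.

Emit:
servo_tool --increments "0 0 0 4 0;0 0 0 8 0;0 0 0 12 0;0 0 0 16 0;0 0 0 19 0;0 0 0 20.5 0;0 0 0 21 0;0 0 0 21 0"

```text
t: 2.77
ee_pos: [0.4091, 0.1554, 0.0456]
ee_rot: [-0.001, 0.402, 0.916, -0.001]
force: [0.1, 0.2, -0.4]
finger_gap: 0.001
```

Run:
```python
from h import *
st=env.sense(); print(st["t"],st["ee_pos"],heading(st),st["force"])
for n in("side","top"):
    s=snapshot(n);
    if n=="side": crop(s,215,100,260,220,2.5,"pics/s3.png")
    else: crop(s,205,140,200,145,4,"pics/t3.png")
# arc plan: pusher glued to block, COR at c+32mm u
th=2.32; c=np.array([.4998,.1347])
u=np.array([np.cos(th-np.pi/2),np.sin(th-np.pi/2)]); v=np.array([-u[1],u[0]])
cor=c+.032*u
for off in (.060,.055,):
  p0=c-.050*u+(.044+off-.044)*v
for d in np.radians([0,4,8,12,16,20,24]):
    R=np.array([[np.cos(d),-np.sin(d)],[np.sin(d),np.cos(d)]])
    p=cor+R@(c-.050*u+.055*v-cor); print(np.degrees(d).round(),np.round(p,4),inc(st,[*p,.046],2.32+d))
```

```text
2.7667 [0.40909602 0.15537487 0.04564721] 2.313884352117199 [ 0.09477774  0.21742068 -0.43545186]
0.0 [0.4257 0.1409] [-2.19   0.247 -0.035 -0.006]
4.0 [0.4271 0.1342] [-2.777 -0.113 -0.035 -0.076]
8.0 [0.4288 0.1275] [-3.389 -0.431 -0.035 -0.146]
12.0 [0.4311 0.121 ] [-4.021 -0.706 -0.035 -0.216]
16.0 [0.4338 0.1146] [-4.67  -0.936 -0.035 -0.285]
20.0 [0.4369 0.1085] [-5.335 -1.12  -0.035 -0.355]
24.0 [0.4405 0.1026] [-6.01  -1.258 -0.035 -0.425]
```

View pics/s3.png

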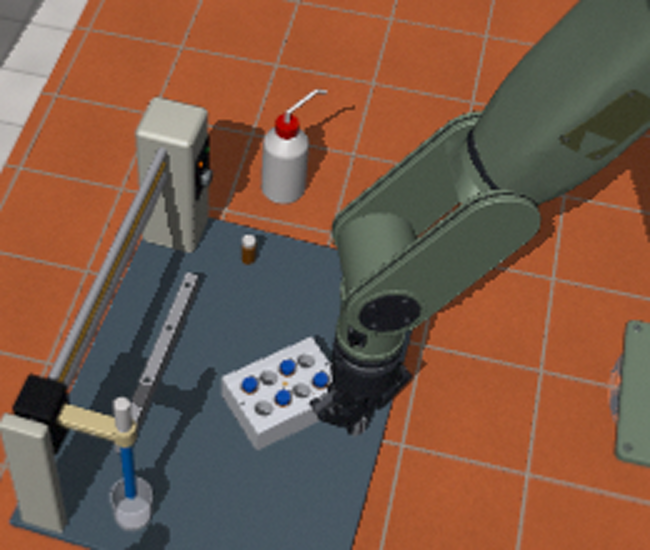

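View pics/t3.png

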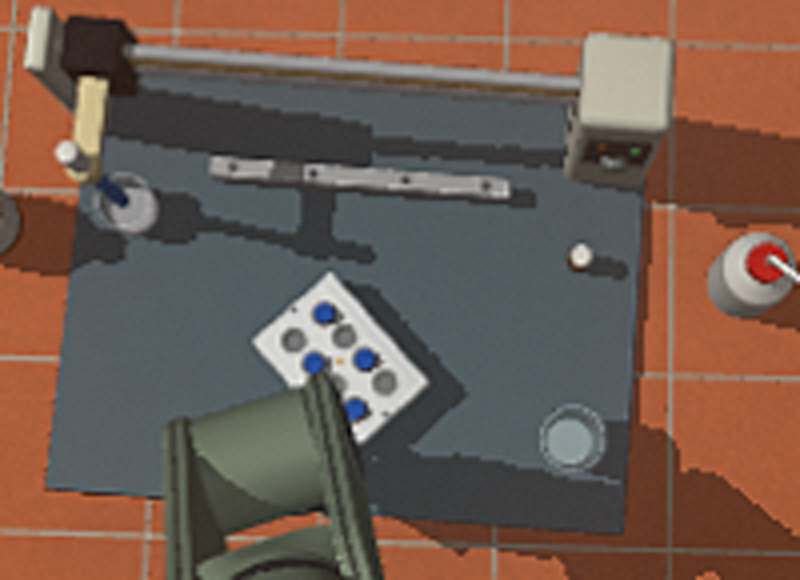

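Side view: the fingers stand beside the block's near-left corner and the block hasn't moved. Now the first arc push.

Emit:
servo_tool --increments "0 -1 0.1 0 0;0 -1.8 0.2 0 0;0 -2.2 0.25 0 0;0 -2.5 0.07 0 -0.04;0 -2.8 -0.1 0 -0.076;0 -3.1 -0.27 0 -0.11;0 -3.4 -0.43 0 -0.146;0 -3.7 -0.57 0 -0.18;0 -4 -0.7 0 -0.216;0 -4.35 -0.82 0 -0.25;0 -4.7 -0.94 0 -0.285;0 -4.7 -0.94 0 -0.285"

```text
t: 3.87
ee_pos: [0.4342, 0.1153, 0.0468]
ee_rot: [-0.001, 0.267, 0.964, -0.0]
force: [-3.1, 0.1, 3.3]
finger_gap: -0.004
```

```bash
cat > look.py <<'E'
from h import *
import sys
k=sys.argv[1]
st=env.sense(); print(st["t"],np.round(st["ee_pos"],4),heading(st).round(4),st["force"].round(1),"tcp fence",tofence(st["ee_pos"]).round(4))
t=snapshot("top"); s=snapshot("side")
crop(s,215,130,190,200,3,f"pics/s{k}.png"); crop(t,205,140,200,145,4,f"pics/t{k}.png")
for n,i in(("top",t),("side",s)):
    C=caps(i,n); C=[(c,a) for c,a in C if not (n=="top" and np.hypot(*(c-[232.4,187.2]))<5) and a>=13]
    print(n,[(np.round(c,1).tolist(),int(a)) for c,a in C])
    if 3<=len(C)<=4:
        P=onplane(i,[c for c,a in C],0.060)[:,:2]; r,th,c=fit(P)
        print("  rms",r.round(4),"c",c.round(4),"th",th.round(4),"fence",tofence(c).round(4),"long axis vs fence deg",np.degrees(th-FY).round(2))
E
python3 look.py 4
```

```text
3.8667 [0.4342 0.1153 0.0468] 2.6001 [-3.1  0.1  3.3] tcp fence [-0.2176 -0.0187]
top [([284.9, 217.6], 17), ([297.4, 225.9], 15)]
side [([326.4, 243.8], 26), ([340.1, 245.7], 24), ([314.0, 254.1], 26), ([328.4, 256.1], 26)]
  rms 0.0005 c [0.5048 0.1276] th 2.6032 fence [-0.1477 -0.0029] long axis vs fence deg 152.05
```

View pics/s4.png

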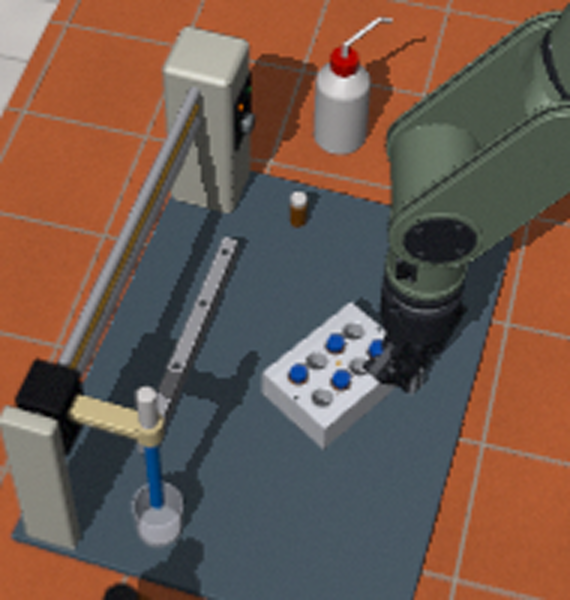

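View pics/t4.png

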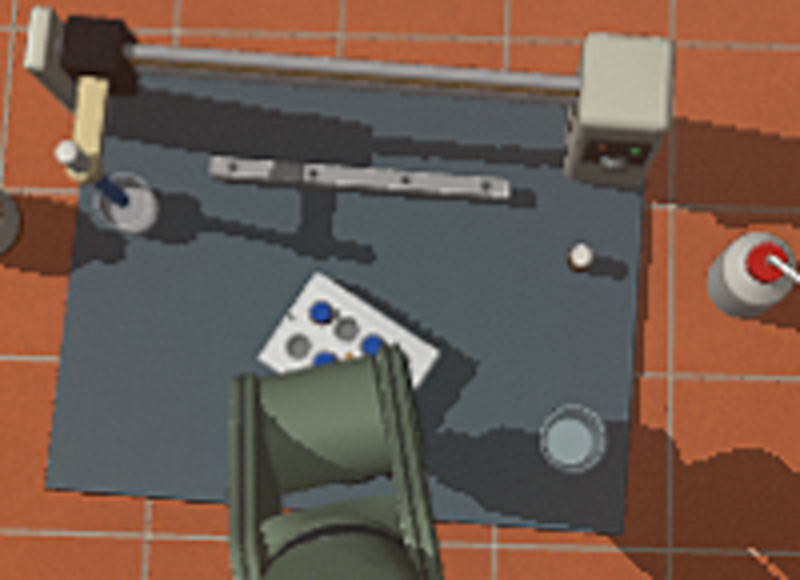

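The 16.2° of rotation matches the plan, with the centre of rotation about 31 mm out. Continuing the arc for another 28°.

Run:
```python
from h import *
st=env.sense()
th=2.6032; c=np.array([.5048,.1276])
u=np.array([np.cos(th-np.pi/2),np.sin(th-np.pi/2)]); v=np.array([-u[1],u[0]]); cor=c+.032*u
print("block-frame tcp", (st["ee_pos"][:2]-c)@u,(st["ee_pos"][:2]-c)@v)
for d in np.radians([0,4,8,12,16,20,24,28]):
    R=np.array([[np.cos(d),-np.sin(d)],[np.sin(d),np.cos(d)]])
    p=cor+R@(c-.050*u+.056*v-cor); print(np.degrees(d).round(),inc(st,[*p,.046],th+d))
```

```text
block-frame tcp -0.04663196053460885 0.05428634907951654
0.0 [ 0.17  -0.337  0.058 -0.004]
4.0 [-0.417 -0.706  0.058 -0.074]
8.0 [-1.028 -1.032  0.058 -0.143]
12.0 [-1.661 -1.316  0.058 -0.213]
16.0 [-2.312 -1.554  0.058 -0.283]
20.0 [-2.978 -1.746  0.058 -0.353]
24.0 [-3.655 -1.892  0.058 -0.423]
28.0 [-4.341 -1.99   0.058 -0.492]
```

Emit:
servo_tool --increments "0 -0.3 -0.18 0 -0.037;0 -0.59 -0.37 0 -0.074;0 -0.9 -0.54 0 -0.108;0 -1.2 -0.7 0 -0.143;0 -1.51 -0.84 0 -0.178;0 -1.83 -0.98 0 -0.213;0 -2.15 -1.1 0 -0.248;0 -2.48 -1.22 0 -0.283;0 -2.81 -1.32 0 -0.318;0 -3.15 -1.41 0 -0.353;0 -3.49 -1.49 0 -0.388;0 -3.83 -1.56 0 -0.423"

```text
t: 4.97
ee_pos: [0.4576, 0.0824, 0.0463]
ee_rot: [-0.002, 0.058, 0.998, -0.0]
force: [-6.4, 1.2, 4.4]
finger_gap: -0.003
```

```bash
python3 look.py 5
```

```text
4.9667 [0.4576 0.0824 0.0463] 3.0246 [-6.4  1.2  4.4] tcp fence [-0.1926 -0.0504]
top [([283.1, 217.4], 17), ([298.2, 219.7], 16)]
side [([333.3, 239.2], 26), ([319.7, 242.2], 28), ([326.9, 252.5], 27), ([313.0, 255.5], 26)]
  rms 0.0002 c [0.5185 0.1217] th -0.1479 fence [-0.1338 -0.008 ] long axis vs fence deg -5.57
```

View pics/s5.png

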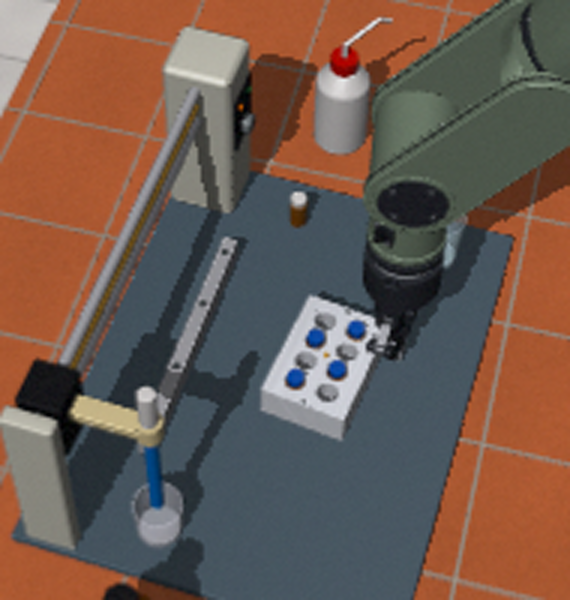

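Block is now 5.6° off, with its centre at fence (-134,-8) mm. I'll back off, open the fingers to make a two-point pusher, and line it up with the fence.

Run:
```python
from h import *
st=env.sense()
for f,z in(([-.222,-.008],.046),([-.222,-.008],.034)): print(inc(st,[*toworld(f),z],np.pi+FY))
```

```text
[ 3.284  4.062  0.022 -0.067]
[ 3.284  4.062  1.222 -0.067]
```

Emit:
servo_tool --increments "0 1 0 0 0;0 2 0 0 0;0 3.2 0 0 0;0.5 3.3 1.5 0 -0.03;1 3.3 3 0 -0.067;1 3.3 4.1 0 -0.067;1 3.3 4.1 0 -0.067;1 3.3 4.1 0 -0.067;1 3.3 4.1 0 -0.067;1 3.3 4.1 0.6 -0.067;1 3.3 4.1 1.2 -0.067;1 3.3 4.1 1.2 -0.067"

```text
t: 6.07
ee_pos: [0.4305, 0.1266, 0.033]
ee_rot: [-0.001, 0.026, 1.0, -0.0]
force: [-0.4, 0.2, -0.9]
finger_gap: 0.997
```

```bash
python3 look.py 6
```

```text
6.0667 [0.4305 0.1266 0.033 ] 3.09 [-0.4  0.2 -0.9] tcp fence [-0.2218 -0.0077]
top [([283.0, 217.4], 17), ([298.2, 220.0], 19), ([288.8, 228.5], 18), ([303.8, 231.2], 19)]
  rms 0.0003 c [0.5194 0.1209] th 2.9955 fence [-0.1328 -0.0088] long axis vs fence deg 174.53
side [([333.3, 239.2], 26), ([319.7, 242.2], 28), ([326.9, 252.5], 27), ([313.0, 255.5], 26)]
  rms 0.0002 c [0.5185 0.1217] th -0.1479 fence [-0.1338 -0.008 ] long axis vs fence deg -5.57
```

View pics/s6.png

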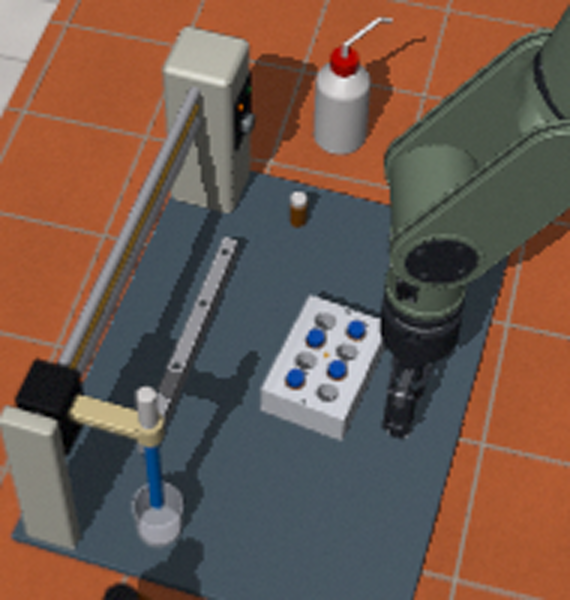

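Both open fingers now stand square behind the block, which hasn't moved. Pushing straight towards the fence.

Emit:
servo_tool --increments "1 -1.5 0 0 0;1 -2.3 0 0 0;1 -2.7 0 0 0;1 -3.1 0 0 0;1 -3.5 0 0 0;1 -4 0 0 0;1 -4.5 0 0 0;1 -5 0 0 0;1 -5.5 0 0 0;1 -6 0 0 0;1 -6.5 0 0 0;1 -7 0 0 0"

```text
t: 7.17
ee_pos: [0.4974, 0.123, 0.0335]
ee_rot: [-0.005, 0.025, 1.0, -0.001]
force: [-8.1, 1.0, 3.5]
finger_gap: 0.997
```

```bash
python3 look.py 7
```

```text
7.1667 [0.4974 0.123  0.0335] 3.0907 [-8.1  1.   3.5] tcp fence [-0.1549 -0.0078]
top []
side [([308.0, 240.5], 26), ([316.3, 250.3], 27), ([302.5, 254.3], 28)]
  rms 0.0003 c [0.5526 0.1239] th 3.0824 fence [-0.0998 -0.0042] long axis vs fence deg 179.51
```

Emit:
servo_tool --increments "1 -0.5 0 0 0;1 -1 0 0 0;1 -1.5 0 0 0;1 -2 0 0 0;1 -2.5 0 0 0;1 -3 0 0 0;1 -3.5 0 0 0;1 -4 0 0 0;1 -4.3 0 0 0;1 -4.6 0 0 0;1 -4.8 0 0 0;1 -5 0 0 0"

```text
t: 8.27
ee_pos: [0.549, 0.1208, 0.0336]
ee_rot: [-0.003, 0.025, 1.0, -0.001]
force: [-6.2, 0.1, 1.2]
finger_gap: 1.0
```

```bash
python3 look.py 8
```

```text
8.2667 [0.549  0.1208 0.0336] 3.0907 [-6.2  0.1  1.2] tcp fence [-0.1033 -0.0074]
top []
side [([292.2, 236.2], 25), ([300.2, 245.9], 24), ([286.6, 249.8], 28)]
  rms 0.0002 c [0.6029 0.121 ] th 3.0891 fence [-0.0494 -0.0045] long axis vs fence deg 179.89
```

View pics/s8.png

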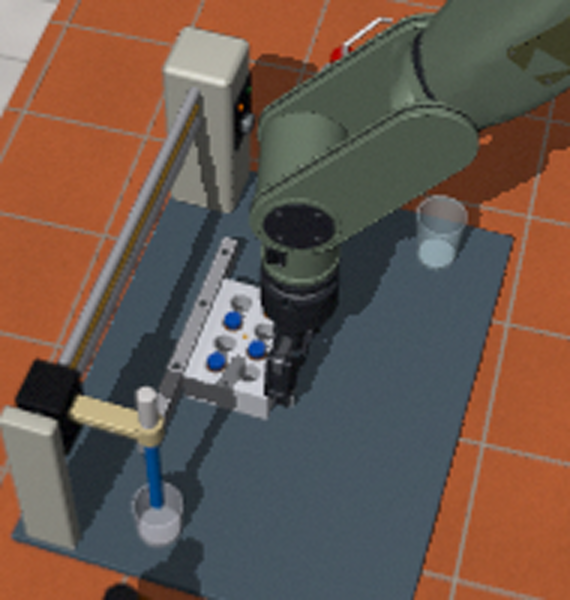

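The block is about 5 mm from the fence at (195,360) with no contact yet. I'll creep forward and watch the force.

Emit:
servo_tool --increments "1 -0.1 0 0 0;1 -0.2 0 0 0;1 -0.3 0 0 0;1 -0.4 0 0 0"

```text
t: 8.7
ee_pos: [0.5546, 0.1208, 0.0338]
ee_rot: [-0.001, 0.025, 1.0, -0.0]
force: [-3.3, 0.8, -3.2]
finger_gap: 1.001
```

Emit:
servo_tool --increments "1 -0.1 0 0 0;1 -0.2 0 0 0"

```text
t: 8.87
ee_pos: [0.5546, 0.1208, 0.0338]
ee_rot: [-0.003, 0.026, 1.0, -0.0]
force: [-11.1, 1.1, 2.8]
finger_gap: 1.001
```

Emit:
servo_tool --increments "1 -0.1 0 0 0;1 -0.2 0 0 0"

```text
t: 9.03
ee_pos: [0.5545, 0.1208, 0.0338]
ee_rot: [-0.006, 0.026, 1.0, -0.0]
force: [-16.7, 2.3, 7.1]
finger_gap: 1.0
```

```bash
python3 look.py 9; python3 -c "
from h import *
print(env.sense()['wrist_torque'])"
```

```text
9.0333 [0.5545 0.1208 0.0338] 3.0903 [-16.7   2.3   7.1] tcp fence [-0.0977 -0.0072]
top []
side [([290.6, 235.8], 28), ([298.6, 245.6], 28), ([285.0, 249.5], 26)]
  rms 0.0002 c [0.6078 0.1212] th 3.0865 fence [-0.0445 -0.0041] long axis vs fence deg 179.75
[0.44663115 1.93682365 0.12635603]
```

The force is rising to 17 N while the position stays fixed, so the block is on the fence. To seat it against the fence rather than my tool angle, I'll retreat, shut the fingers and press at mid-side.

Emit:
servo_tool --increments "1 1 0 0 0;1 2.2 0 0 0;1 2.2 0.3 -0.6 0;1 2.2 0.3 -1.2 0;0 2.2 0.3 -1.2 0;0 2.2 0.3 -1.2 0;0 2.2 0.3 -1.2 0;0 2.2 0.3 -1.2 0;0 2.2 0.3 -1.2 0;0 2.2 0.3 -1.2 0;0 2.2 0.3 -1.2 0;0 2.2 0.3 -1.2 0"

```text
t: 10.13
ee_pos: [0.5375, 0.1248, 0.0461]
ee_rot: [-0.0, 0.025, 1.0, -0.0]
force: [0.7, -0.9, -0.6]
finger_gap: 0.002
```

```bash
python3 look.py 10
```

```text
10.1333 [0.5375 0.1248 0.0461] 3.0907 [ 0.7 -0.9 -0.6] tcp fence [-0.1149 -0.004 ]
top []
side [([303.7, 232.0], 22), ([290.6, 235.8], 28), ([298.7, 245.6], 29), ([285.0, 249.5], 26)]
  rms 0.0004 c [0.6079 0.1211] th -0.049 fence [-0.0444 -0.0041] long axis vs fence deg 0.09
```

View pics/s10.png

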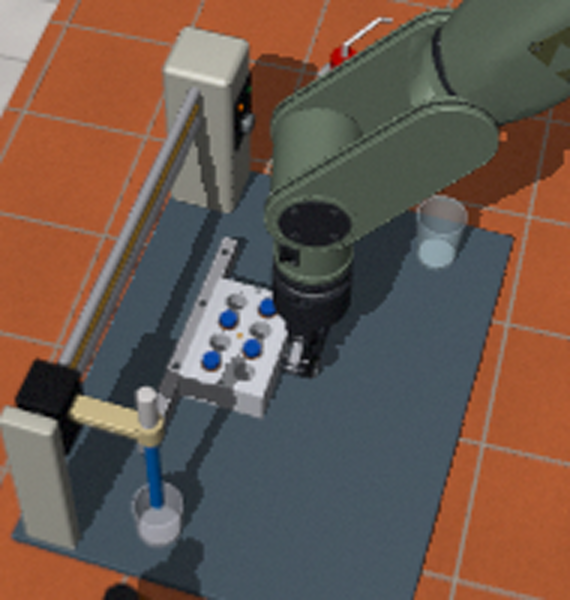

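Fingers are shut behind mid-side and the block lies along the fence. Pressing lightly at the middle.

Emit:
servo_tool --increments "0 -0.7 0 0 0;0 -1.2 0 0 0;0 -1.5 0 0 0;0 -1.7 0 0 0;0 -1.8 0 0 0"

```text
t: 10.65
ee_pos: [0.5548, 0.1239, 0.0461]
ee_rot: [-0.001, 0.026, 1.0, -0.0]
force: [-3.8, 1.4, 3.3]
finger_gap: 0.001
```

Emit:
servo_tool --increments "0 -0.1 0 0 0;0 -0.2 0 0 0;0 -0.2 0 0 0"

```text
t: 10.9
ee_pos: [0.5548, 0.1239, 0.046]
ee_rot: [-0.003, 0.026, 1.0, -0.0]
force: [-7.2, 1.7, 4.5]
finger_gap: 0.0
```

Emit:
servo_tool --increments "0 -0.2 0 0 0;0 -0.4 0 0 0;0 -0.5 0 0 0;0 -0.5 0 0 0"

```text
t: 11.23
ee_pos: [0.5549, 0.1238, 0.046]
ee_rot: [-0.008, 0.026, 1.0, -0.001]
force: [-19.4, 4.1, 13.8]
finger_gap: 0.0
```

Emit:
servo_tool --increments "0 0.5 0 0 0;0 2 0 0 0;0 4 0 0 0;0 6 0 0 0;0 7 0 -3 0;0 8 0 -7 0;0 9 0 -11 0;0 11 0 -15 0;0 13 0 -19 0;0 14 2 -21 0;0 14 2 -21 0"

```text
t: 12.15
ee_pos: [0.4247, 0.1531, 0.2622]
ee_rot: [0.006, 0.025, 1.0, 0.003]
force: [1.0, 0.3, 0.4]
finger_gap: 0.001
```

Run:
```python
from h import *
st=env.sense(); print(inc(st,[.30,-.40,.256],heading(st)-.8))
```

```text
[  9.723 -55.855   0.624   0.8  ]
```

Emit:
servo_tool --increments "0 9.7 -56 0 0.8;0 9.7 -56 0 0.8;0 9.7 -56 0 0.8;0 9.7 -56 0 0.8;0 9.7 -56 0 0.8;0 9.7 -56 0 0.8;0 9.7 -56 0 0.8;0 9.7 -56 0 0.8;0 9.7 -56 0 0.8;0 9.7 -56 0 0.8;0 9.7 -56 0 0.8;0 9.7 -56 0 0.8"

```text
t: 13.15
ee_pos: [0.3123, -0.3394, 0.2558]
ee_rot: [0.0, 0.413, 0.911, -0.0]
force: [1.1, 0.5, -0.2]
finger_gap: 0.0
```

Emit:
servo_tool --increments "0 0 0 0 0;0 0 0 0 0;0 0 0 0 0;0 0 0 0 0"

```text
t: 13.48
ee_pos: [0.3136, -0.3359, 0.2559]
ee_rot: [-0.0, 0.412, 0.911, 0.0]
force: [0.2, 0.5, 0.3]
finger_gap: -0.002
```

```bash
python3 look.py 11
python3 - <<'E'
from h import *
t=snapshot("top")
print("spare top",onplane(t,[[205+581/4,140+255/4]],.054))
for lo in(150,180,200):
    P,c,wh,a,b=faces(t,(250,180,90,50),lo,.052); print(lo,np.round(c,1),np.round(wh,1),round(a,2),tofence(b/1000).round(4).tolist())
E
```

```text
13.4833 [ 0.3136 -0.3359  0.2559] 2.2921 [0.2 0.5 0.3] tcp fence [-0.3153 -0.4755]
top [([283.7, 192.1], 18), ([299.0, 193.4], 17), ([290.5, 202.6], 17), ([305.8, 203.8], 20)]
  rms 0.0002 c [0.6089 0.12  ] th 3.091 fence [-0.0434 -0.0052] long axis vs fence deg 180.0
side [([303.8, 232.0], 23), ([290.6, 235.8], 28), ([298.6, 245.6], 28), ([285.0, 249.5], 26)]
  rms 0.0002 c [0.6079 0.1212] th -0.0516 fence [-0.0444 -0.0041] long axis vs fence deg -0.06
spare top [[ 0.59495453 -0.06874101  0.054     ]]
150 [614.2 102.7] [161.4  99.5] 87.92 [[-0.0858, -0.1036], [0.0137, -0.1022], [0.0113, 0.0592], [-0.0881, 0.0578]]
180 [610.2 120.7] [123.7  87.2] 87.1 [[-0.0857, -0.0663], [0.0015, -0.0663], [0.0015, 0.0575], [-0.0857, 0.0575]]
200 [609.7 120.8] [122.   84.3] 87.11 [[-0.0848, -0.0654], [-0.0005, -0.0654], [-0.0005, 0.0566], [-0.0848, 0.0566]]
```

View pics/s11.png

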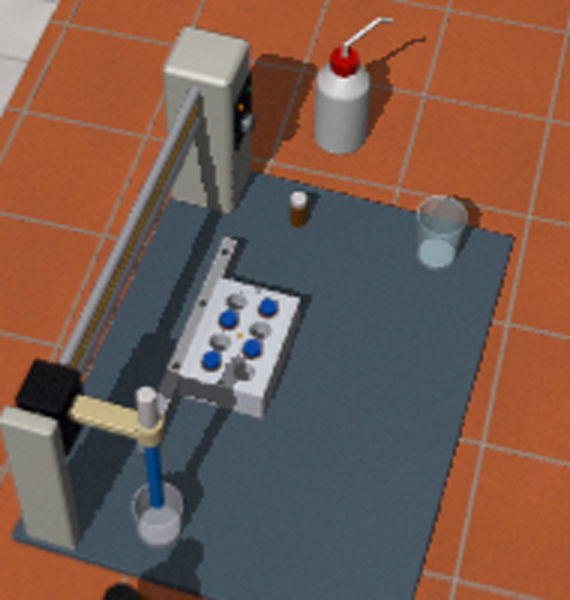

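View pics/t11.png

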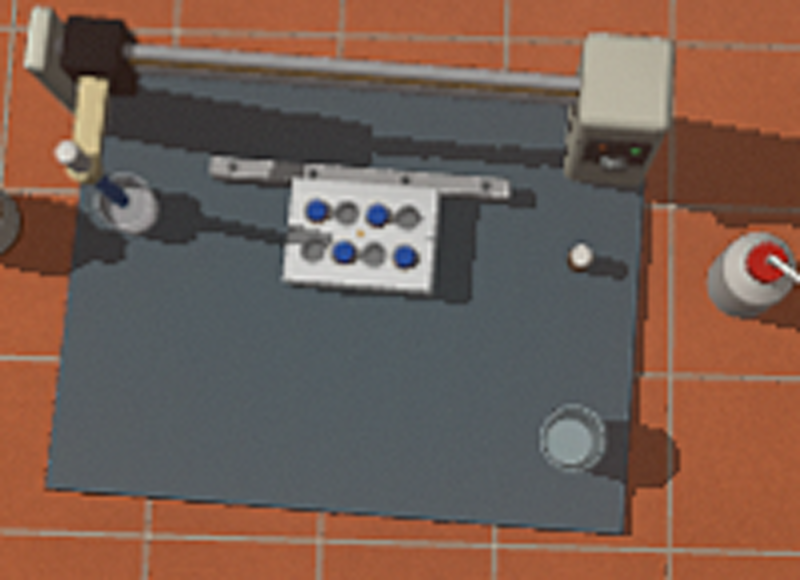

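Both views show the block flat on the fence, with its top edge at about (290–440, 180–192) in the top crop. The spare vial at (581,255) and beaker at (572,438) are where they started, so I'm handing the job in.

```bash
python3 -c "
from plant import sign_off
print(sign_off())"
```

```text
the job is handed in; nothing more can be done
None
```

The block now sits with one long side flat against the fence, and I have handed the job in at about 13.5 s of robot time.

I did it in three stages:
- **Turning:** shut fingertips pushed low at one corner and turned the block about 40°.
- **Pushing in:** two open fingertips pushed the near long side straight to the fence.
- **Seating:** shut fingertips pressed mid-side at about 19 N, and the block did not move further.

**Final checks**
- **Position:** both cameras put the block 0.0° and -0.06° out of line with the fence. Its centre is 43.4 to 44.4 mm in front of the face, where flat contact would be 44 mm.
- **Overhang:** the side runs from about -67 to +58 mm along the fence, well inside ±130 mm.
- **Vials:** all four still fit their well layout to within 0.2 mm.
- **Other items:** the spare vial, beaker, wash bottle and electrode look unmoved in the pictures. I did not check the reagent bottle closely.
- **Disagreement:** the two views differ by about 1 mm on the block's position, which is within the calibration error. The fence's angle came from the deck edge and fence outline and is good to about 0.3°.

The arm is clear of everything, and the largest wrist force I saw reported was about 24 N.

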